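# Put the washed lids back on the kitchen canisters

### The job

The wooden lids of the porcelain canisters have been washed and lie on the aluminium tray: put each lid back on the canister it fits by shape and size, set down gently, not dropped, so that it sits flat and fully home in the mouth. Leave the canisters standing where they are, and leave the saucer and the cup alone.

Things in the scene. Friction and masses are not known exactly. Their poses are not given: they have to be found in the camera images.
- lid_large: Large round lid, 116 mm across; plug 90 mm across. Pale wood, 110 g. Upward: plug 12 mm deep, its lower 6 mm tapering in 4 mm all round; plate 10 mm thick; central round knob 28 mm across, 26 mm high. 48 mm high. Lies plug down on an aluminium tray (floor 3 mm, rim 18 mm high). Origin: centre of the plug's underside, z up.
- lid_small: Small round lid, 82 mm across; plug 56 mm across. Pale wood, 60 g. Upward: plug 12 mm deep, its lower 6 mm tapering in 4 mm all round; plate 10 mm thick; central round knob 28 mm across, 26 mm high. 48 mm high. Lies plug down on an aluminium tray (floor 3 mm, rim 18 mm high). Origin: centre of the plug's underside, z up.
- lid_square: Square lid, 94 x 94 mm, sides along x and y; plug 68 x 68 mm. Pale wood, 100 g. Upward: plug 12 mm deep, its lower 6 mm tapering in 4 mm all round; plate 10 mm thick; central bar grip 60 mm long (along x), 18 mm wide (along y), 26 mm high. 48 mm high. Lies plug down on an aluminium tray (floor 3 mm, rim 18 mm high). Origin: centre of the plug's underside, z up.
- lid_oblong: Oblong (rectangular) lid, 132 mm along x by 86 mm along y; plug 106 x 60 mm. Pale wood, 120 g. Upward: plug 12 mm deep, its lower 6 mm tapering in 4 mm all round; plate 10 mm thick; central bar grip 60 mm long (along x), 18 mm wide (along y), 26 mm high. 48 mm high. Lies plug down on an aluminium tray (floor 3 mm, rim 18 mm high). Origin: centre of the plug's underside, z up.
- can_large: Open white porcelain canister, empty, loose on the counter, about 750 g. Large and round: 114 mm across outside, 102 mm inside, 125 mm high. Origin: centre of its underside; z up. Its own lid has 6 mm of play all round in the mouth; fully seated, the lid's plate lies flat on the rim, the lid's origin 113 mm above the canister's.
- can_small: Open white porcelain canister, empty, loose on the counter, about 400 g. Small and round: 78 mm across outside, 68 mm inside, 85 mm high. Origin: centre of its underside; z up. Its own lid has 6 mm of play all round in the mouth; fully seated, the lid's plate lies flat on the rim, the lid's origin 73 mm above the canister's.
- can_square: Open white porcelain canister, empty, loose on the counter, about 600 g. Square: 92 x 92 mm outside, 80 x 80 mm inside, 105 mm high. Origin: centre of its underside; z up, x and y along its sides. Its own lid has 6 mm of play all round in the mouth; fully seated, the lid's plate lies flat on the rim, the lid's origin 93 mm above the canister's.
- can_oblong: Open white porcelain canister, empty, loose on the counter, about 600 g. Oblong (rectangular): 130 mm along x by 84 mm along y outside, 118 x 72 mm inside, 80 mm high. Origin: centre of its underside; z up. Its own lid has 6 mm of play all round in the mouth; fully seated, the lid's plate lies flat on the rim, the lid's origin 68 mm above the canister's.
- saucer: White porcelain saucer, 110 mm across, 18 mm high, lying on the counter between the tray and the canisters; not a lid. Origin: centre of its underside.
- cup: Turquoise silicone cup, 74 mm across, 85 mm high, standing on the counter nearer the robot than the canisters. Origin: centre of its underside.
Not all that is in view belongs to the job. Leave any blue or orange look-alike of the can_square alone.

How it is judged (in metres and radians):
At the end, for the whole second after the job is handed in: Each lid is on its own canister: centred within 10 mm, height within 4 mm of fully seated, both level within 0.06 rad, released, at rest. Canisters pushed at most 30 mm and never tipped, no lid dropped (over 0.5 m/s near its seat), saucer and cup moved under 15 mm (horizontal distance between lid_large and can_large below 0.01 m and z of lid_large in the frame of can_large between 0.109 and 0.117 m and angle between each of lid_large, can_large, lid_small, can_small, lid_square, can_square, lid_oblong, can_oblong's own z axis and vertical below 0.06 rad and linear speed of each of lid_large, can_large, lid_small, can_small, lid_square, can_square, lid_oblong, can_oblong below 0.02 m/s and horizontal distance between lid_small and can_small below 0.01 m and z of lid_small in the frame of can_small between 0.069 and 0.077 m and horizontal distance between lid_square and can_square below 0.01 m and z of lid_square in the frame of can_square between 0.089 and 0.097 m and horizontal distance between lid_oblong and can_oblong below 0.01 m and z of lid_oblong in the frame of can_oblong between 0.064 and 0.072 m); the robot touches nothing.
It fails at once if a canister is pushed more than 30 mm from its place or tipped (distance of any of can_large, can_small, can_square, can_oblong from where it was at the start of the episode above 0.03 m or angle between any of can_large, can_small, can_square, can_oblong's own z axis and vertical above 0.3 rad).
It fails at once if a lid is dropped or slammed on its canister (faster than 0.5 m/s within 30 mm above its seat) ((horizontal distance between lid_large and can_large below 0.02 m and z of lid_large in the frame of can_large between 0.109 and 0.143 m and linear speed of lid_large above 0.5 m/s) or (horizontal distance between lid_small and can_small below 0.02 m and z of lid_small in the frame of can_small between 0.069 and 0.103 m and linear speed of lid_small above 0.5 m/s) or (horizontal distance between lid_square and can_square below 0.02 m and z of lid_square in the frame of can_square between 0.089 and 0.123 m and linear speed of lid_square above 0.5 m/s) or (horizontal distance between lid_oblong and can_oblong below 0.02 m and z of lid_oblong in the frame of can_oblong between 0.064 and 0.098 m and linear speed of lid_oblong above 0.5 m/s)).
It fails at once if the saucer or the cup is moved more than 15 mm (distance of any of saucer, cup from where it was at the start of the episode above 0.015 m).
It also fails if it takes over 120 s, if anything falls off the work surface, if the arm or the gripper's body presses on something with over 40 N, if the wrist force passes 120 N, or if a joint passes its speed limit or range.

### The arm

A 6-joint arm with a two-finger parallel gripper is mounted at the origin on the work surface. World frame = base frame: x ahead of the robot, y to its left, z up, the work surface at z = 0. Lengths are in mm, angles in rad, forces in N, time in s.
With the tool pointing down it reaches from about 350 to 875 mm from the base axis. Payload 4.2 kg.
Tool frame: the origin (TCP) lies between the finger pads; the fingertips stand 25 mm ahead of it and the grasp point (between the pads) lies 6 mm ahead of it; z points along the fingers, y is the line along which they close (so a half turn about z gives the same grasp; the last joint's range is limited). The gripper opens to 85 mm and grips with 20 to 120 N. Pads are 22 mm wide; open, the fingers measure 114 mm over their backs; the gripper's body (76 mm by 85 mm) begins 54 mm behind the grasp point. The pads swing forward as they close: fully open they stand 13 mm farther back than shut.
Start: joints at [1.547, 0.385, 0.008, 0, -1.194, -0.259], TCP at [174.371, 600.162, 234.712] pointing down, gripper open.
Joint ranges: [-3.14, 3.14], [-1.21, 2.06], [-1.07, 1.41], [-3.16, 2.05], [-2.99, -0.16], [-3.1, 3.1]. Speed limits (rad/s): [2.79, 2.79, 3.14, 3.14, 3.14, 3.14].

### API

Orientations are given as a unit quaternion [x, y, z, w].
In Python, from bench import arm gives the robot as it stands.
- The arm moves only by the shell command python3 -m pendant 'ROWS'. ROWS is JSON, a list of rows, each a list of 7 numbers: the shift along the tool's x, y, z in m, then the turn, a rotation vector about the tool's x, y, z in degrees, then the finger opening in m, from 0 to 0.0854. In form: [[x, y, z, wx, wy, wz, fingers], ...]. A call has 1 to 12 rows; each row shifts and turns the commanded pose from where the row before left it, along the tool's axes as they then stand; what a row does not reach is not made up. A row lasts 1/10 s, in which the tool goes at most 50 mm and 8.59 degrees, less where a joint would pass 70% of its speed; a pose out of reach is approached as far as the arm can. A call is refused whole if a number of a shift passes 0.05 or a number of a turn 8.59, either way. A call with a gripper value outside its range is refused whole. The fingers move at their own pace and stop on an object; the grip force is fixed at half the most. Time passes only in rows, so rows that do not move let the fingers close. It gives the time, the measured TCP pose, the force, the opening and the grip force at its end, in the units of the state.
- arm.read_state(): the state, without advancing time (a new reading comes with each control period).
- arm.get_image(name): name is "side" or "top"; returns a dict with "image" (420x560x3 uint8, red, green, blue), "fx", "fy", "cx", "cy" (pixels), "xyz" and "rotation" of the camera in the world. Camera axes: x right, y down, z forward; pixel columns grow to the right and rows downward; lengths in mm; the calibration is good to about 2 mm. A picture is of the moment at which its call begins. There is no depth.
- arm.job_done(): hands the job in; it is judged then, once.
The state is a dict: "clock": time; "joints": joint angles; "joint_vel": joint speeds; "joint_efforts": joint torques, N m; "position": TCP position; "ee_rot": TCP orientation; "contact_force": force on the tool from outside, world axes, zero at the start; "wrist_torque": the same for the moment, N m; "gripper_width": finger opening in mm; "grasp_force": force on a finger pad.
Only numpy, scipy, OpenCV 4.12 (cv2) and the standard library are available. Lean on these libraries where they do the work, as an engineer would, in place of code of your own. Each camera call takes 0.05 s, during which the arm holds its last target. There are 200 camera calls.

## Working session

There is one attempt and no reset: what is moved stays moved. The work goes in short steps, Python scripts to look and compute and a shell command to move; the robot and the scene stay as the last step left them, time stands still between calls to the robot, and variables do not carry over. Pictures are saved under pics/ and viewed, at most 14 in all, crops included, and the job is handed in when it is done.

```bash
ls; mkdir -p pics
cat > look.py <<'E'
import cv2,numpy as np
from bench import arm
def snap(n,f):
    d=arm.get_image(n); cv2.imwrite(f'pics/{f}.png',d['image'][:,:,::-1]); 
    np.save(f'pics/{f}.npy',{k:v for k,v in d.items()},allow_pickle=True); return d
def ray(d,u,v):
    R=np.array(d['rotation'],float)
    if R.shape!=(3,3):
        from scipy.spatial.transform import Rotation as Q; R=Q.from_quat(R).as_matrix()
    return np.array(d['xyz'],float),R@np.array([(u-d['cx'])/d['fx'],(v-d['cy'])/d['fy'],1])
def atz(d,u,v,z):
    c,r=ray(d,u,v); return c+r*(z-c[2])/r[2]
def proj(d,p):
    R=np.array(d['rotation'],float)
    if R.shape!=(3,3):
        from scipy.spatial.transform import Rotation as Q; R=Q.from_quat(R).as_matrix()
    q=R.T@(np.array(p,float)-d['xyz']); return [d['fx']*q[0]/q[2]+d['cx'],d['fy']*q[1]/q[2]+d['cy']]
def load(f): return np.load(f'pics/{f}.npy',allow_pickle=True).item()
E
python3 - <<'E'
from look import *
for n in('top','side'):
    d=snap(n,n+'0'); print(n,{k:v for k,v in d.items() if k!='image'})
print(arm.read_state())
E
```

```text
pics
top {'fx': 536.1843292585057, 'fy': 536.1843292585057, 'cx': 275.33886073605106, 'cy': 197.29170272550166, 'xyz': array([ 230.96524596, -118.77500106, 1668.46653556]), 'rotation': array([-0.70265625,  0.7090806 , -0.04129814,  0.04211141])}
side {'fx': 539.201216351213, 'fy': 539.201216351213, 'cx': 276.4419724838219, 'cy': 199.49105059769204, 'xyz': array([ -323.73609472, -1164.42395052,   813.67798816]), 'rotation': array([ 0.82756141, -0.26497569,  0.15834212, -0.46888993])}
{'clock': 0.1, 'joints': array([ 1.54662338e+00,  3.85502202e-01,  6.76303676e-03, -4.31373721e-04,
       -1.19398629e+00, -2.58613578e-01]), 'joint_vel': array([ 0.00022482, -0.00157303,  0.00241849,  0.00230965, -0.00038584,
        0.00151855]), 'joint_efforts': array([-6.00323201e-04, -3.93318379e+01,  1.88931352e+01,  4.19802904e+00,
       -2.57853579e-03,  3.97123742e-06]), 'position': array([174.2278195 , 599.69474098, 233.71810057]), 'ee_rot': array([ 9.90008920e-01, -1.41001306e-01, -8.62946058e-05,  9.81392666e-04]), 'contact_force': array([-0.05783028, -0.23186663,  0.71964738]), 'wrist_torque': array([-0.01345968,  0.02734495,  0.04103025]), 'grasp_force': 0.0, 'gripper_width': 85.34329688666473}
```

View pics/top0.png

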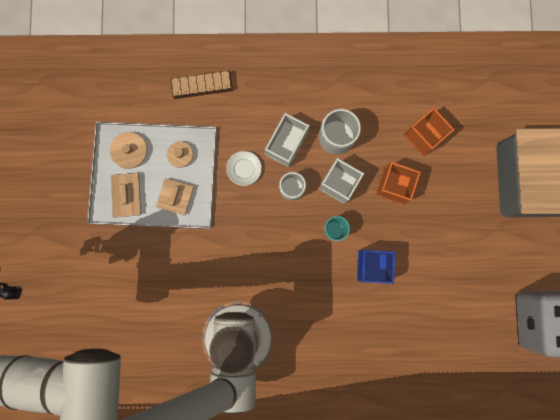

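View pics/side0.png

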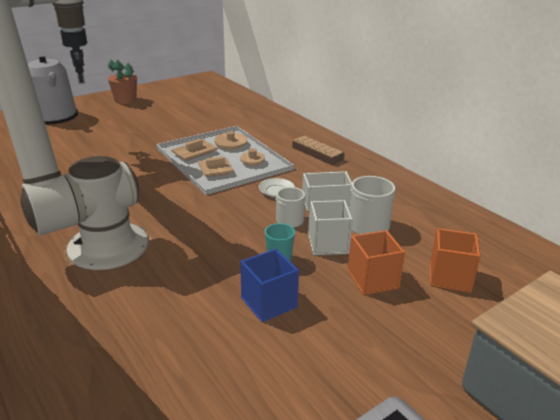

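Top view: the tray's lids are large round (128,150), small round (180,153), oblong (126,195) and square (175,196). Candidates for can_square are white (342,180), orange (400,183), orange (432,131) and blue (377,266). Only the white one is porcelain, so that is the one. I'll confirm it in enlarged crops.

Run:
```python
from look import *
t=cv2.imread('pics/top0.png'); s=cv2.imread('pics/side0.png')
a=cv2.resize(t[115:235,85:225],None,fx=5,fy=5,interpolation=cv2.INTER_CUBIC)
b=cv2.resize(t[95:225,220:370],None,fx=4.6,fy=4.6,interpolation=cv2.INTER_CUBIC)
c=cv2.resize(s[120:260,150:400],None,fx=3.2,fy=3.2,interpolation=cv2.INTER_CUBIC)
cv2.imwrite('pics/ca.png',a);cv2.imwrite('pics/cb.png',b);cv2.imwrite('pics/cc.png',c)
```

```text
(no output)
```

View pics/ca.png

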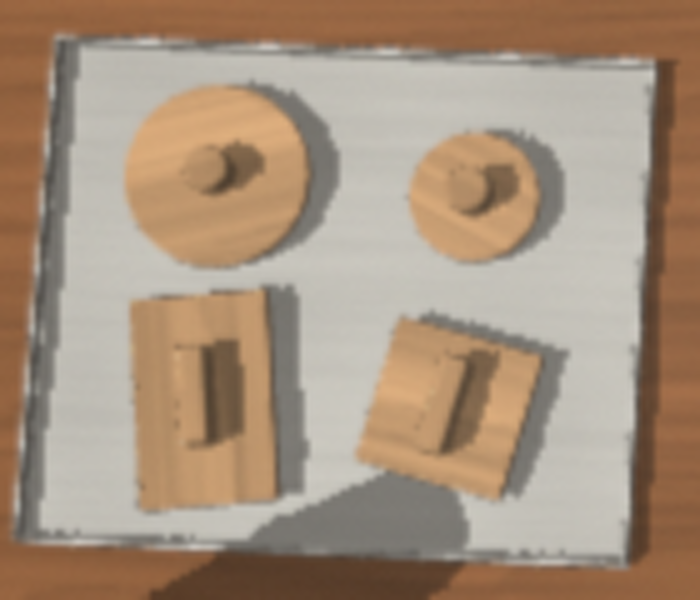

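View pics/cb.png

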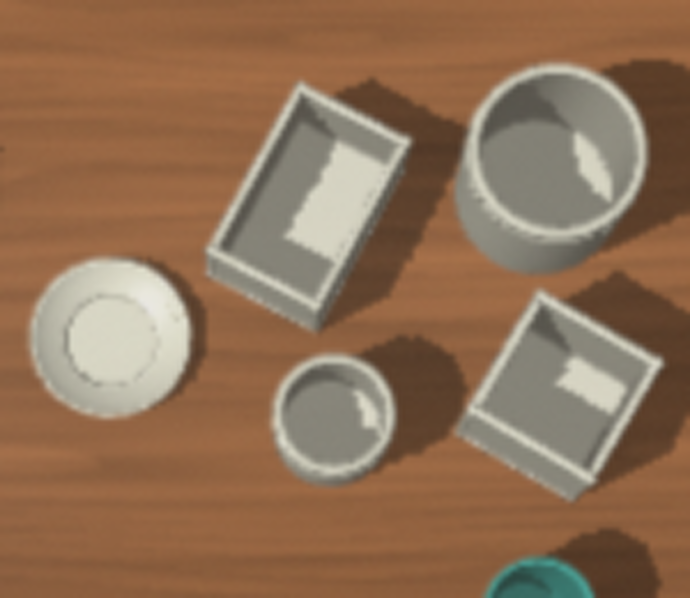

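View pics/cc.png

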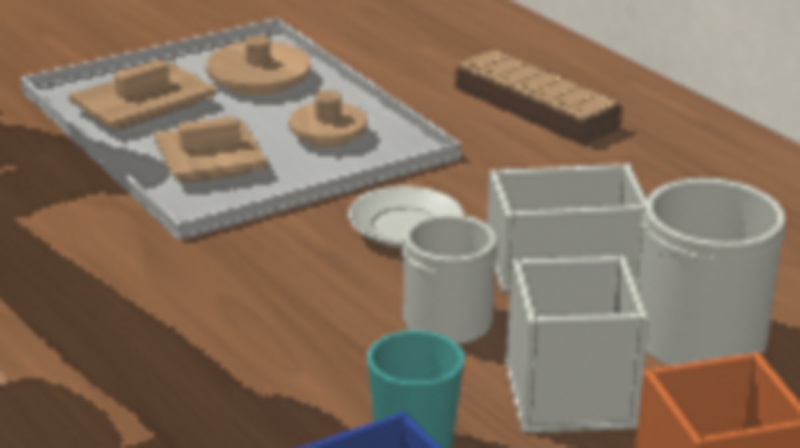

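The crops confirm it: the white porcelain square canister is at top pixel (343,179), and the orange and blue boxes are only look-alikes. Next I triangulate from both views.

```bash
cat > tri.py <<'E'
from look import *
T=load('top0');S=load('side0')
A=lambda u,v:(85-.5+u/5+.1*0+.1*5-.4+.0,115+v/5-.4)
def A(u,v):return 85+(u+.5)/5-.5,115+(v+.5)/5-.5
def B(u,v):return 220+(u+.5)/4.6-.5,95+(v+.5)/4.6-.5
def C(u,v):return 150+(u+.5)/3.2-.5,120+(v+.5)/3.2-.5
def tri(p,q):
    M=np.zeros((3,3));b=np.zeros(3)
    for d,x in((T,p),(S,q)):
        c,r=ray(d,*x);r/=np.linalg.norm(r);P=np.eye(3)-np.outer(r,r);M+=P;b+=P@c
    return np.linalg.solve(M,b)
m=lambda F,L:[F(*x) for x in L]
it={
'Llarge':([A(216.5,176.5)],[C(259,65)],25),'Llarge_knob':([A(206,169)],[C(259,43)],51),
'Lsmall':([A(474,197)],[C(328,123)],25),'Lsmall_knob':([A(467,190)],[C(328,98)],51),
'Lsq':(m(A,[(401,318),(545,350),(499,498),(357,460)]),m(C,[(242,122),(270,165),(178,178),(155,137)]),25),
'Lob':(m(A,[(132,302),(265,290),(278,498),(140,509)]),m(C,[(186,63),(214,88),(112,124),(70,97)]),25),
'Clarge':([B(556.5,152)],[C(713,213)],125),'Csmall':([B(334,413)],[C(449,238)],85),
'Csq':(m(B,[(541,291),(663,361),(591,483),(468,409)]),m(C,[(625,257),(645,318),(525,318),(510,260)]),105),
'Cob':(m(B,[(300,82),(412,141),(319,306),(208,250)]),m(C,[(630,166),(647,208),(507,211),(490,172)]),80)}
for k,(p,q,z) in it.items():
    t=np.array([atz(T,*x,z)[:2] for x in p]); s=np.array([atz(S,*x,z)[:2] for x in q])
    o=tri(np.mean(p,0),np.mean(q,0))
    print(k,'top',t.mean(0).round(1),'side',s.mean(0).round(1),'tri',o.round(1))
    if len(p)==4:
        for w in(t,s):
            e=[w[1]-w[0],w[2]-w[1],w[2]-w[3],w[3]-w[0]]
            print('   edges',[(round(float(np.hypot(*x))),round(float(np.degrees(np.arctan2(x[1],x[0]))),1)) for x in e])
print('saucer',atz(T,*B(111,337),18).round(1),'cup',atz(T,*B(540,605),85).round(1))
E
python3 tri.py
```

```text
Llarge top [579. 341.] side [573.7 329. ] tri [581.1 342.7  17.9]
Llarge_knob top [578.3 340.3] side [574.5 328.9] tri [580.6 341.4  44.9]
Lsmall top [564.5 180.1] side [556.5 167.1] tri [566.2 181.7  16.4]
Lsmall_knob top [563.6 179.7] side [559.5 171.1] tri [565.1 180.4  45.7]
Lsq top [433.2 193. ] side [427.2 182.4] tri [433.9 194.5  17.3]
   edges [(92, -103.1), (96, 163.3), (91, -105.5), (92, 163.7)]
   edges [(100, -105.5), (92, 162.7), (93, -105.1), (92, 167.3)]
Lob top [438.9 345.6] side [438.2 336.4] tri [440.6 346.4  19.8]
   edges [(83, -85.3), (130, -175.3), (85, -85.9), (129, -176.3)]
   edges [(73, -95.8), (131, -173.0), (82, -85.5), (144, -177.3)]
Clarge top [ 618.6 -311.7] side [ 613.1 -318.1] tri [ 619.7 -312.2  120.2]
Csmall top [ 457.  -168.5] side [ 452.5 -173.1] tri [ 457.1 -168.3   81.3]
Csq top [ 470.4 -316.6] side [ 466.5 -318.4] tri [ 469.9 -316.4  102.2]
   edges [(90, -121.0), (92, 148.4), (91, -122.0), (90, 147.6)]
   edges [(91, -122.6), (92, 145.3), (86, -121.3), (93, 148.2)]
Cob top [ 603.  -154.6] side [ 599.  -157.2] tri [ 602.7 -154.1   77.2]
   edges [(84, -119.0), (126, 150.3), (82, -117.7), (128, 151.3)]
   edges [(79, -121.5), (124, 147.9), (73, -116.7), (130, 150.7)]
saucer [520. -20.  18.] cup [ 331.3 -299.2   85. ]
```

```bash
cat > plan.py <<'E'
import sys,numpy as np
from bench import arm
from scipy.spatial.transform import Rotation as Q
s=arm.read_state();R=Q.from_quat(s['ee_rot']).as_matrix();p=s['position']
yaw=np.degrees(np.arctan2(R[1,0],R[0,0]))
print('t',round(s['clock'],1),'p',p.round(1),'yaw',yaw.round(1),'z',R[:,2].round(3),'w',round(s['gripper_width'],1),'gf',round(s['grasp_force'],1),'F',s['contact_force'].round(1),'j6',s['joints'][5].round(2))
for a in sys.argv[1:]:
    x=[float(v) for v in a.split(',')]
    print(a,'tool shift',(R.T@(np.array(x[:3])-p)).round(1),'turn_z',round(yaw-x[3],1) if len(x)>3 else '')
E
python3 -m pendant '[[0.03,0.0265,0,0,0,0,0.06],[0.03,0.0265,0,0,0,0,0.06],[0.03,0.0265,0,0,0,0,0.06],[0.03,0.0265,0,0,0,0,0.06],[0.03,0.0265,0,0,0,0,0.06],[0.03,0.0265,0,0,0,0,0.06],[0.03,0.0265,0,0,0,0,0.06],[0.03,0.0265,0,0,0,0,0.06],[0.03,0.0265,0,0,0,0,0.06],[0.03,0.0265,0,0,0,0,0.06],[0.03,0.0265,0,0,0,0,0.06],[0.03,0.0265,0,0,0,0,0.06]]'; python3 plan.py 433.2,193,54,-16.2
```

```text
clock: 1.3
position: [431.7, 192.7, 234.6]
ee_rot: [0.99, -0.141, -0.0, 0.0]
contact_force: [1.3, 0.2, 0.3]
gripper_width: 59.9
grasp_force: 0.0
t 1.3 p [431.7 192.7 234.6] yaw -16.2 z [-0. -0. -1.] w 59.9 gf 0.0 F [1.3 0.2 0.3] j6 0.52
433.2,193,54,-16.2 tool shift [  1.4  -0.7 180.6] turn_z 0.0
```

Descend 140 mm, then check the tool against the lid from both views.

```bash
python3 -m pendant '[[0.001,0,0.03,0,0,0,0.06],[0,0,0.03,0,0,0,0.06],[0,0,0.03,0,0,0,0.06],[0,0,0.03,0,0,0,0.06],[0,0,0.02,0,0,0,0.06],[0,0,0,0,0,0,0.06]]'
python3 - <<'E'
from look import *
d=snap('side','side1'); p=arm.read_state()['position']
print(proj(d,p+[0,0,-25]),p)
u,v=[int(x) for x in proj(d,p+[0,0,-25])]
im=d['image'][:,:,::-1].copy()
cv2.imwrite('pics/s1.png',cv2.resize(im[v-60:v+50,u-70:u+70],None,fx=5,fy=5,interpolation=cv2.INTER_CUBIC))
print(u-70,v-60)
E
```

```text
clock: 1.9
position: [430.4, 192.4, 91.9]
ee_rot: [0.99, -0.141, -0.003, 0.003]
contact_force: [-0.2, -0.2, 0.5]
gripper_width: 59.8
grasp_force: 0.0
[np.float64(214.54586927286272), np.float64(152.52975372703582)] [431.6659766  193.37578847  93.70031477]
144 92
```

View pics/s1.png

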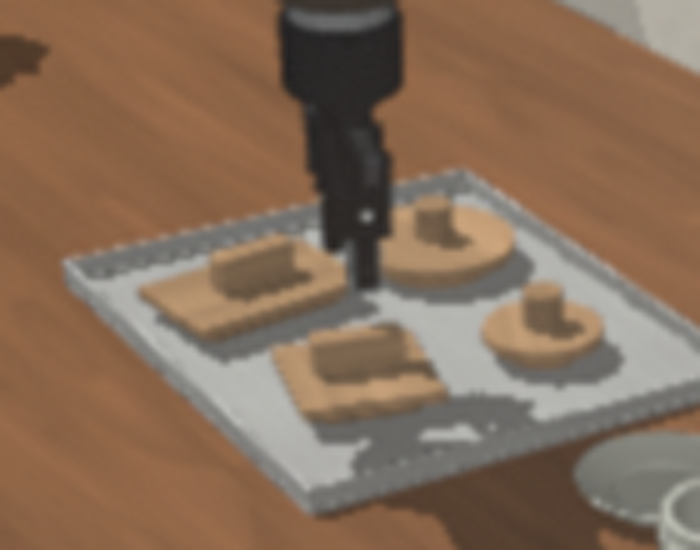

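Run:
```python
from look import *
d=load('side1')
C=lambda u,v:(144+(u+.5)/5-.5,92+(v+.5)/5-.5)
print('bar top ctr pred',proj(d,[433.2,193,51]),'seen',C(357,338))
n=np.array([-.279,-.960,0])
for w in(-33,33): print('finger tip pred',proj(d,np.array([431.7,193.4,94-18])+n*w))
print('seen tips',C(366,290),C(335,248))
```

```text
bar top ctr pred [np.float64(215.27474003501666), np.float64(157.4866215882434)] seen (215.0, 159.2)
finger tip pred [np.float64(211.92551065123615), np.float64(146.20593605707995)]
finger tip pred [np.float64(217.04929813934254), np.float64(154.79370091506615)]
seen tips (216.8, 149.6) (210.6, 141.2)
```

The fingertips show higher in the side view than predicted, so I'll go lower and look from both views.

```bash
python3 -m pendant '[[0.001,0,0.02,0,0,0,0.05],[0,0,0.012,0,0,0,0.05],[0,0,0,0,0,0,0.05],[0,0,0,0,0,0,0.05]]'
python3 - <<'E'
from look import *
ims=[]
p=arm.read_state()['position']; print(p)
for n in('side','top'):
    d=snap(n,n+'2'); u,v=[int(x) for x in proj(d,p+[0,0,-25])]; print(n,u,v)
    ims.append(cv2.resize(np.ascontiguousarray(d['image'][v-40:v+35,u-35:u+35,::-1]),None,fx=5.6,fy=5.6,interpolation=cv2.INTER_CUBIC))
cv2.imwrite('pics/s2.png',np.hstack(ims))
E
```

```text
clock: 2.35
position: [434.0, 194.4, 63.9]
ee_rot: [0.99, -0.141, 0.001, -0.001]
contact_force: [-0.5, 0.1, -0.4]
gripper_width: 49.5
grasp_force: 0.0
[434.00547386 194.39995222  63.91999246]
side 215 160
top 173 195
```

View pics/s2.png

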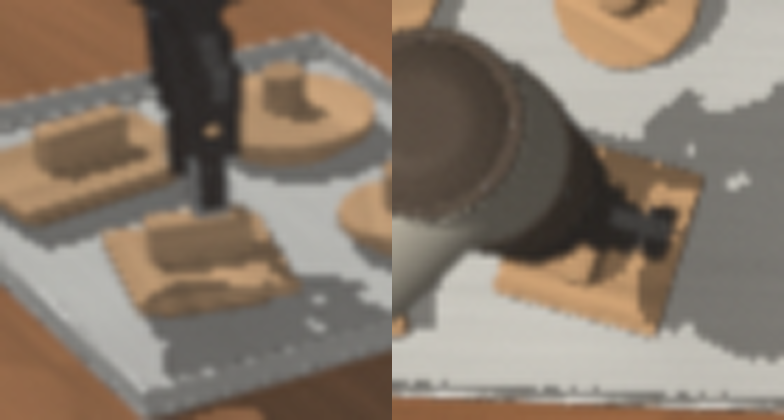

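```bash
python3 - <<'E'
from tri import *
print('finger tip', tri((185.5,196),(217,157.6)))
for z in(44,50,56,62): print(z,proj(S,[427,166,z]),proj(T,[427,166,z]))
E
python3 -m pendant '[[0,0,0.005,0,0,0,0.05],[0,0,0,0,0,0,0.05]]'|tail -4
```

```text
Llarge top [579. 341.] side [573.7 329. ] tri [581.1 342.7  17.9]
Llarge_knob top [578.3 340.3] side [574.5 328.9] tri [580.6 341.4  44.9]
Lsmall top [564.5 180.1] side [556.5 167.1] tri [566.2 181.7  16.4]
Lsmall_knob top [563.6 179.7] side [559.5 171.1] tri [565.1 180.4  45.7]
Lsq top [433.2 193. ] side [427.2 182.4] tri [433.9 194.5  17.3]
   edges [(92, -103.1), (96, 163.3), (91, -105.5), (92, 163.7)]
   edges [(100, -105.5), (92, 162.7), (93, -105.1), (92, 167.3)]
Lob top [438.9 345.6] side [438.2 336.4] tri [440.6 346.4  19.8]
   edges [(83, -85.3), (130, -175.3), (85, -85.9), (129, -176.3)]
   edges [(73, -95.8), (131, -173.0), (82, -85.5), (144, -177.3)]
Clarge top [ 618.6 -311.7] side [ 613.1 -318.1] tri [ 619.7 -312.2  120.2]
Csmall top [ 457.  -168.5] side [ 452.5 -173.1] tri [ 457.1 -168.3   81.3]
Csq top [ 470.4 -316.6] side [ 466.5 -318.4] tri [ 469.9 -316.4  102.2]
   edges [(90, -121.0), (92, 148.4), (91, -122.0), (90, 147.6)]
   edges [(91, -122.6), (92, 145.3), (86, -121.3), (93, 148.2)]
Cob top [ 603.  -154.6] side [ 599.  -157.2] tri [ 602.7 -154.1   77.2]
   edge
[... 158 characters left out ...]
.3 -299.2   85. ]
finger tip [422.91750656 154.26798115  69.5717967 ]
44 [np.float64(218.02760860164233), np.float64(163.12087252701699)] [np.float64(182.35256521321855), np.float64(197.0346552005777)]
50 [np.float64(217.94799742966217), np.float64(161.4124973897869)] [np.float64(182.00944002068155), np.float64(196.80138641133107)]
56 [np.float64(217.86809799895897), np.float64(159.69793651224802)] [np.float64(181.663797845801), np.float64(196.56640648738318)]
62 [np.float64(217.78790874108833), np.float64(157.9771562371719)] [np.float64(181.3156108917774), np.float64(196.32969653147458)]
ee_rot: [0.99, -0.141, -0.0, -0.0]
contact_force: [0.3, -0.6, -0.5]
gripper_width: 50.1
grasp_force: 0.0
```

```bash
python3 -m pendant '[[0,0,0.004,0,0,0,0.04],[0,0,0,0,0,0,0.03],[0,0,0,0,0,0,0.01],[0,0,0,0,0,0,0.0],[0,0,0,0,0,0,0.0],[0,0,0,0,0,0,0.0]]'; python3 plan.py
```

```text
clock: 3.25
position: [433.3, 193.8, 53.8]
ee_rot: [0.99, -0.141, 0.0, -0.0]
contact_force: [-0.5, -0.1, 1.0]
gripper_width: 13.0
grasp_force: 58.6
t 3.2 p [433.3 193.8  53.8] yaw -16.2 z [ 0.  0. -1.] w 13.0 gf 58.6 F [-0.5 -0.1  1. ] j6 0.52
```

```bash
python3 -m pendant '[[0,0,-0.005,0,0,0,0],[0,0,-0.015,0,0,0,0],[0,0,-0.03,0,0,0,0],[0,0,-0.03,0,0,0,0],[0,0,-0.03,0,0,0,0],[0,0,-0.03,0,0,0,0],[0,0,-0.03,0,0,0,0],[0,0,-0.01,0,0,0,0],[0,0,0,0,0,0,0]]'
python3 - <<'E'
from look import *
p=arm.read_state()['position'];d=snap('side','side3'); u,v=[int(x) for x in proj(d,p+[0,0,-25])]; print(p,u,v)
cv2.imwrite('pics/s3.png',cv2.resize(np.ascontiguousarray(d['image'][v-40:v+40,u-50:u+50,::-1]),None,fx=7,fy=7,interpolation=cv2.INTER_CUBIC))
E
```

```text
clock: 4.15
position: [433.5, 194.1, 234.8]
ee_rot: [0.99, -0.141, 0.001, -0.001]
contact_force: [-0.5, -0.6, -2.5]
gripper_width: 12.7
grasp_force: 59.1
[433.53948665 194.14188014 234.80443698] 212 110
```

View pics/s3.png

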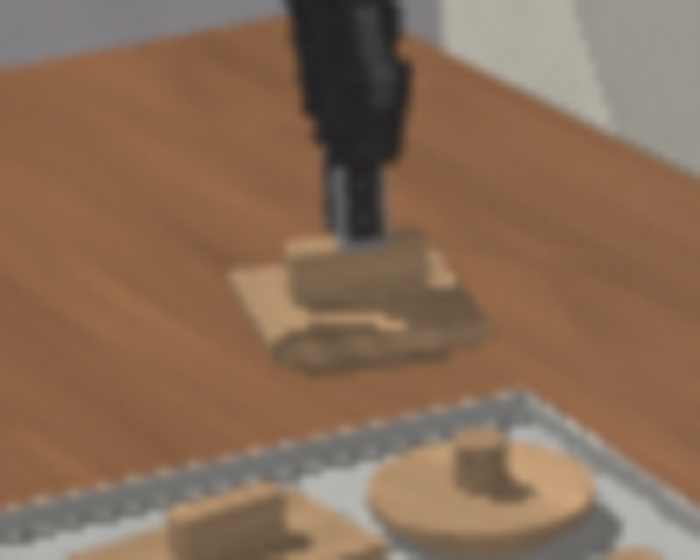

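The pads hold only the top few mm of the bar, but the lid is up, level and firmly gripped. I'll go on with this one and grasp about 10 mm deeper on the rest.

```bash
python3 -m pendant '[[0,0,0,0,0,7.8,0],[0,0,0,0,0,7.8,0],[0,0,0,0,0,0,0]]' | head -2; python3 plan.py 470.4,-316.6,235,-31.8
```

```text
clock: 4.5
position: [432.3, 193.1, 231.5]
t 4.5 p [432.3 193.1 231.5] yaw -31.8 z [-0.004 -0.003 -1.   ] w 12.8 gf 59.0 F [-0.2 -0.5 -1.9] j6 0.25
470.4,-316.6,235,-31.8 tool shift [301.1 413.1  -2.3] turn_z -0.0
```

```bash
python3 -m pendant '[[0.015,0.02,0,0,0,0,0],[0.025,0.034,0,0,0,0,0],[0.025,0.035,0,0,0,0,0],[0.027,0.037,0,0,0,0,0],[0.027,0.037,0,0,0,0,0],[0.027,0.037,0,0,0,0,0],[0.027,0.037,0,0,0,0,0],[0.027,0.037,0,0,0,0,0],[0.027,0.037,0,0,0,0,0],[0.027,0.037,0,0,0,0,0],[0.025,0.034,0,0,0,0,0],[0.022,0.031,0,0,0,0,0]]' | head -2;python3 -m pendant '[[0,0,0,0,0,0,0],[0,0,0,0,0,0,0],[0,0,0,0,0,0,0]]' | head -2; python3 plan.py 470.4,-316.6,155,-31.8
python3 - <<'E'
from look import *
p=arm.read_state()['position'];ims=[]
for n,z in(('side',60),('top',100)):
    d=snap(n,n+'4'); u,v=[int(x) for x in proj(d,p+[0,0,-z])]; print(n,p,u,v)
    ims.append(cv2.resize(np.ascontiguousarray(d['image'][v-50:v+50,u-35:u+35,::-1]),None,fx=5.6,fy=5.6,interpolation=cv2.INTER_CUBIC))
cv2.imwrite('pics/s4.png',np.hstack(ims))
E
```

```text
clock: 5.7
position: [470.6, -317.7, 231.7]
clock: 6.0
position: [470.9, -315.1, 232.6]
t 6.0 p [ 470.9 -315.1  232.6] yaw -31.7 z [-0.002  0.001 -1.   ] w 12.7 gf 58.6 F [ 0.   0.  -0.8] j6 1.32
470.4,-316.6,155,-31.8 tool shift [ 0.5  1.5 77.6] turn_z 0.1
side [ 470.92557421 -315.09422494  232.59575785] 331 184
top [ 470.92557421 -315.09422494  232.59575785] 343 176
```

View pics/s4.png

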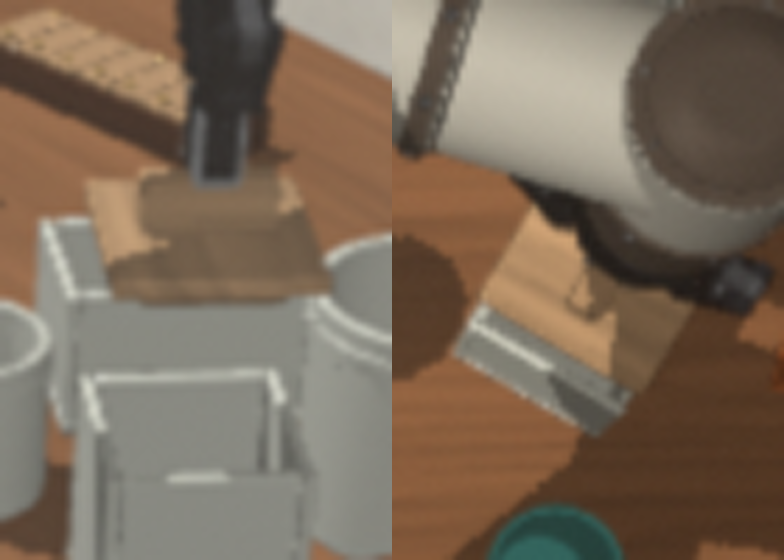

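Run:
```python
from look import *
d=load('top4')
f=lambda u,v:(308+(u-392+.5)/5.6-.5,126+(v+.5)/5.6-.5)
a=atz(d,*f(482,293),203)[:2];b=atz(d,*f(635,388),203)[:2]
e=b-a;n=np.array([-e[1],e[0]])/np.hypot(*e); print(a,b,np.hypot(*e),np.degrees(np.arctan2(e[1],e[0])))
print((a+b)/2+47*n,(a+b)/2-47*n)
```

```text
[ 457.45181234 -251.89920363] [ 409.52767759 -326.17690896] 88.39626801988645 -122.83019456767794
[ 472.98295241 -314.51915842] [ 393.99653752 -263.55695417]
```

```bash
python3 -m pendant '[[0,0.002,0.02,0,0,0,0],[0,0,0.03,0,0,0,0],[0,0,0.02,0,0,0,0],[0,0,0,0,0,0,0],[0,0,0.003,0,0,0,0],[0,0,0.003,0,0,0,0],[0,0,0.003,0,0,0,0],[0,0,0,0,0,0,0]]'; python3 plan.py 470.4,-316.6,144,-31.8
```

```text
clock: 6.9
position: [470.5, -317.5, 155.0]
ee_rot: [0.962, -0.274, 0.0, -0.0]
contact_force: [-0.5, -0.5, -1.2]
gripper_width: 12.7
grasp_force: 59.1
t 6.9 p [ 470.5 -317.5  155. ] yaw -31.8 z [ 0.001 -0.    -1.   ] w 12.7 gf 59.1 F [-0.5 -0.5 -1.2] j6 1.32
470.4,-316.6,144,-31.8 tool shift [-0.5 -0.7 11. ] turn_z 0.0
```

```bash
python3 -m pendant '[[0,0,0.003,0,0,0,0],[0,0,0.003,0,0,0,0],[0,0,0.002,0,0,0,0],[0,0,0.002,0,0,0,0],[0,0,0,0,0,0,0]]'; python3 plan.py
```

```text
clock: 7.4
position: [470.1, -317.5, 144.3]
ee_rot: [0.962, -0.274, -0.0, -0.0]
contact_force: [-0.4, -0.4, -2.1]
gripper_width: 12.8
grasp_force: 59.1
t 7.4 p [ 470.1 -317.5  144.3] yaw -31.8 z [-0.001  0.    -1.   ] w 12.8 gf 59.1 F [-0.4 -0.4 -2.1] j6 1.32
```

```bash
python3 -m pendant '[[0,0,0.001,0,0,0,0],[0,0,0.001,0,0,0,0],[0,0,0,0,0,0,0]]'; python3 -m pendant '[[0,0,0.001,0,0,0,0],[0,0,0.0,0,0,0,0]]'
```

```text
clock: 7.7
position: [470.5, -317.7, 143.8]
ee_rot: [0.962, -0.274, 0.0, 0.0]
contact_force: [-1.2, 1.5, 5.1]
gripper_width: 12.7
grasp_force: 62.0
clock: 7.9
position: [470.6, -317.7, 143.7]
ee_rot: [0.962, -0.274, 0.001, 0.0]
contact_force: [-3.3, 2.3, 9.1]
gripper_width: 13.0
grasp_force: 64.5
```

Contact at the predicted seat height (143.8). I'll release, rise, and head back for the oblong lid.

```bash
python3 -m pendant '[[0,0,-0.001,0,0,0,0.02],[0,0,0,0,0,0,0.03],[0,0,0,0,0,0,0.05],[0,0,0,0,0,0,0.05],[0,0,-0.02,0,0,0,0.05],[0,0,-0.04,0,0,0,0.05],[0,0,-0.03,0,0,0,0.05],[0,0,0,0,0,-8.5,0.05],[0,0,0,0,0,-8.5,0.05],[0,0,0,0,0,-8.5,0.05],[0,0,0,0,0,-8.5,0.05],[0,0,0,0,0,-2,0.05]]' | head -2; python3 plan.py 438.9,345.6,235,4.3
```

```text
clock: 9.1
position: [470.3, -317.5, 232.4]
t 9.1 p [ 470.3 -317.5  232.4] yaw 4.4 z [-0.  0. -1.] w 50.0 gf 0.0 F [-0.2 -0.4  0.2] j6 1.96
438.9,345.6,235,4.3 tool shift [  19.4 -663.6   -2.5] turn_z 0.1
```

```bash
python3 -m pendant '[[0.001,-0.025,0,0,0,0,0.05],[0.001,-0.045,0,0,0,0,0.05],[0.001,-0.045,0,0,0,0,0.05],[0.001,-0.045,0,0,0,0,0.05],[0.001,-0.045,0,0,0,0,0.05],[0.001,-0.045,0,0,0,0,0.05],[0.001,-0.045,0,0,0,0,0.05],[0.001,-0.045,0,0,0,0,0.05],[0.002,-0.045,0,0,0,0,0.05],[0.002,-0.045,0,0,0,0,0.05],[0.002,-0.045,0,0,0,0,0.05],[0.002,-0.045,0,0,0,0,0.05]]' | head -2; python3 plan.py 438.9,345.6,235,4.3
python3 - <<'E'
from look import *
d=snap('top','top5')
cv2.imwrite('pics/s5.png',cv2.resize(np.ascontiguousarray(d['image'][95:245,225:375,::-1]),None,fx=3.9,fy=3.9,interpolation=cv2.INTER_CUBIC))
E
```

```text
clock: 10.3
position: [447.8, 204.1, 232.8]
t 10.3 p [447.8 204.1 232.8] yaw 4.2 z [ 0.  0. -1.] w 50.0 gf 0.0 F [ 1.6  0.6 -0.2] j6 0.89
438.9,345.6,235,4.3 tool shift [   1.5 -141.7   -2.2] turn_z -0.1
```

View pics/s5.png

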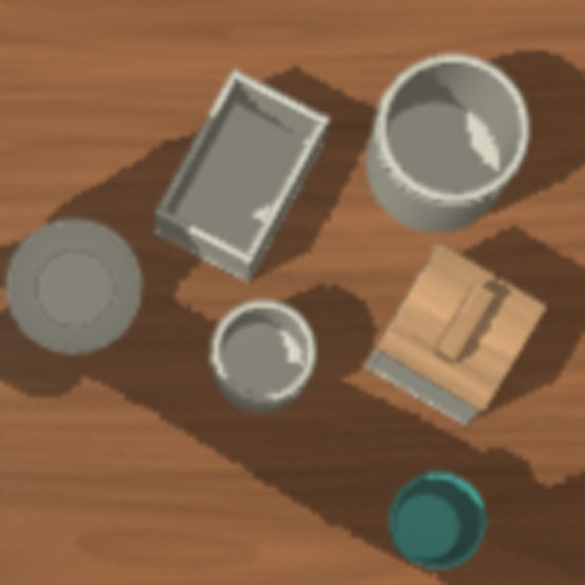

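The square lid lies flat and centred on the white square canister (top pixel ~(344,178)). Now the oblong lid.

```bash
python3 -m pendant '[[0,-0.045,0,0,0,0,0.05],[0.001,-0.045,0,0,0,0,0.05],[0,-0.035,0,0,0,0,0.05],[0,-0.017,0,0,0,0,0.05],[0,0,0.04,0,0,0,0.05],[0,0,0.04,0,0,0,0.05],[0,0,0.04,0,0,0,0.05],[0,0,0.03,0,0,0,0.05],[0,0,0,0,0,0,0.05],[0,0,0,0,0,0,0.05]]' | head -2; python3 plan.py 438.9,345.6,43,4.3
```

```text
clock: 11.35
position: [439.4, 343.8, 83.2]
t 11.3 p [439.4 343.8  83.2] yaw 4.2 z [ 0.    -0.001 -1.   ] w 49.9 gf 0.0 F [0.4 0.3 0.1] j6 0.69
438.9,345.6,43,4.3 tool shift [-0.4 -1.8 40.2] turn_z -0.1
```

```bash
python3 -m pendant '[[0,-0.002,0.02,0,0,0,0.05],[0,0,0.01,0,0,0,0.05],[0,0,0.005,0,0,0,0.05],[0,0,0.004,0,0,0,0.05],[0,0,0,0,0,0,0.05]]' ; python3 -m pendant '[[0,0,0,0,0,0,0.03],[0,0,0,0,0,0,0.01],[0,0,0,0,0,0,0],[0,0,0,0,0,0,0],[0,0,0,0,0,0,0]]'
```

```text
clock: 11.85
position: [438.9, 346.0, 44.0]
ee_rot: [0.999, 0.037, 0.0, -0.0]
contact_force: [0.5, -0.3, 0.2]
gripper_width: 49.8
grasp_force: 0.0
clock: 12.35
position: [439.0, 346.4, 44.5]
ee_rot: [0.999, 0.037, 0.0, -0.0]
contact_force: [-0.3, 0.1, 5.5]
gripper_width: 16.0
grasp_force: 60.9
```

```bash
python3 -m pendant '[[0,0,-0.005,0,0,0,0],[0,0,-0.015,0,0,0,0],[0,0,-0.03,0,0,0,0],[0,0,-0.04,0,0,0,0],[0,0,-0.04,0,0,0,0],[0,0,-0.04,0,0,0,0],[0,0,-0.02,0,0,0,0],[0,0,0,0,0,8.25,0],[0,0,0,0,0,8.25,0],[0,0,0,0,0,8.25,0],[0,0,0,0,0,8.25,0],[0,0,0,0,0,0,0]]' ; python3 plan.py 603,-154.6,235,-28.8
```

```text
clock: 13.55
position: [438.3, 345.5, 233.0]
ee_rot: [0.969, -0.249, -0.001, 0.001]
contact_force: [0.4, 0.2, -1.1]
gripper_width: 16.0
grasp_force: 60.2
t 13.6 p [438.3 345.5 233. ] yaw -28.8 z [-0.001 -0.001 -1.   ] w 16.0 gf 60.2 F [ 0.4  0.2 -1.1] j6 0.11
603,-154.6,235,-28.8 tool shift [385.3 358.9  -1.7] turn_z -0.0
```

```bash
python3 -m pendant '[[0.02,0.018,0,0,0,0,0],[0.033,0.031,0,0,0,0,0],[0.034,0.032,0,0,0,0,0],[0.034,0.032,0,0,0,0,0],[0.034,0.032,0,0,0,0,0],[0.034,0.032,0,0,0,0,0],[0.034,0.032,0,0,0,0,0],[0.034,0.032,0,0,0,0,0],[0.034,0.032,0,0,0,0,0],[0.034,0.032,0,0,0,0,0],[0.034,0.032,0,0,0,0,0],[0.026,0.022,0,0,0,0,0]]' | head -2;python3 -m pendant '[[0,0,0,0,0,0,0],[0,0,0,0,0,0,0],[0,0,0,0,0,0,0]]' | head -2; python3 plan.py 603,-154.6,111,-28.8
python3 - <<'E'
from look import *
p=arm.read_state()['position'];ims=[]
for n,z in(('side',60),('top',100)):
    d=snap(n,n+'6'); u,v=[int(x) for x in proj(d,p+[0,0,-z])]; print(n,p,u,v)
    ims.append(cv2.resize(np.ascontiguousarray(d['image'][v-50:v+50,u-35:u+35,::-1]),None,fx=5.6,fy=5.6,interpolation=cv2.INTER_CUBIC))
cv2.imwrite('pics/s6.png',np.hstack(ims))
E
```

```text
clock: 14.75
position: [603.1, -156.9, 233.1]
clock: 15.05
position: [602.7, -153.4, 233.4]
t 15.1 p [ 602.7 -153.4  233.4] yaw -28.7 z [-0.001  0.    -1.   ] w 16.1 gf 60.2 F [ 0.1 -0.2 -1. ] j6 1.06
603,-154.6,111,-28.8 tool shift [  1.    0.9 122.4] turn_z 0.1
side [ 602.66785059 -153.35835525  233.42450586] 329 148
top [ 602.66785059 -153.35835525  233.42450586] 286 132
```

View pics/s6.png

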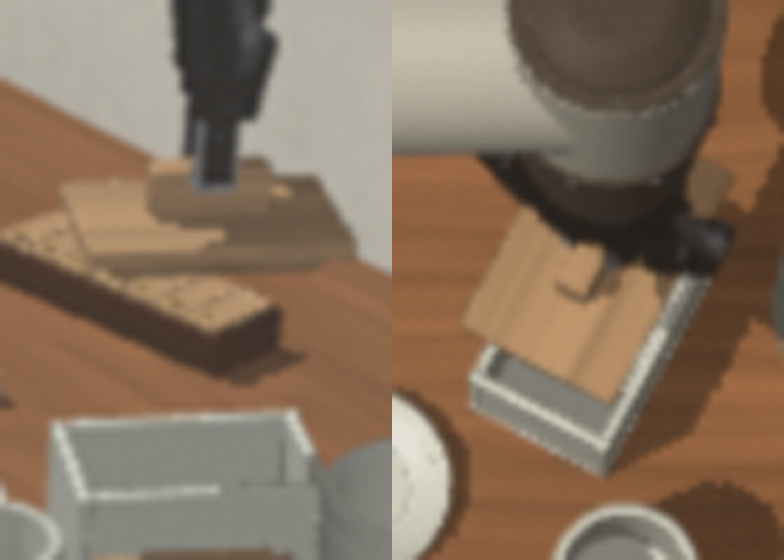

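Run:
```python
from look import *
d=load('top6')
f=lambda u,v:(251+(u-392+.5)/5.6-.5,82+(v+.5)/5.6-.5)
a=atz(d,*f(462,325),214)[:2];b=atz(d,*f(615,402),214)[:2]
e=b-a;n=np.array([-e[1],e[0]])/np.hypot(*e); print(a,b,np.hypot(*e),np.degrees(np.arctan2(e[1],e[0])))
print((a+b)/2+66*n)
```

```text
[564.42799939 -85.43115519] [ 525.03567155 -160.5470668 ] 84.81836870741148 -117.67344020621671
[ 603.18203019 -153.64159438]
```

```bash
python3 -m pendant '[[0,0.001,0.02,0,0,0,0],[0,0,0.03,0,0,0,0],[0,0,0.03,0,0,0,0],[0,0,0.02,0,0,0,0],[0,0,0.008,0,0,0,0],[0,0,0,0,0,0,0],[0,0,0.003,0,0,0,0],[0,0,0.003,0,0,0,0],[0,0,0,0,0,0,0]]'; python3 plan.py 603,-154.6,110,-28.8
```

```text
clock: 16.05
position: [602.8, -154.9, 120.3]
ee_rot: [0.969, -0.249, 0.0, -0.0]
contact_force: [-0.0, -0.4, -0.9]
gripper_width: 16.1
grasp_force: 60.2
t 16.1 p [ 602.8 -154.9  120.3] yaw -28.8 z [ 0.001  0.    -1.   ] w 16.1 gf 60.2 F [-0.  -0.4 -0.9] j6 1.06
603,-154.6,110,-28.8 tool shift [-0.  -0.4 10.3] turn_z 0.0
```

```bash
python3 -m pendant '[[0,0,0.002,0,0,0,0],[0,0,0.002,0,0,0,0],[0,0,0.002,0,0,0,0],[0,0,0,0,0,0,0]]'; python3 plan.py 603,-154.6,110,-28.8
```

```text
clock: 16.45
position: [602.4, -155.1, 113.3]
ee_rot: [0.969, -0.249, -0.0, 0.0]
contact_force: [-0.1, 0.2, -1.1]
gripper_width: 15.9
grasp_force: 60.2
t 16.4 p [ 602.4 -155.1  113.3] yaw -28.8 z [-0.001  0.    -1.   ] w 15.9 gf 60.2 F [-0.1  0.2 -1.1] j6 1.06
603,-154.6,110,-28.8 tool shift [ 0.3 -0.7  3.3] turn_z -0.0
```

```bash
python3 -m pendant '[[0,0,0.002,0,0,0,0],[0,0,0.001,0,0,0,0],[0,0,0,0,0,0,0]]'|head -4; python3 -m pendant '[[0,0,0.001,0,0,0,0],[0,0,0,0,0,0,0]]' |head -4;  python3 -m pendant '[[0,0,0.001,0,0,0,0],[0,0,0,0,0,0,0]]' |head -4
```

```text
clock: 16.75
position: [602.5, -155.0, 110.5]
ee_rot: [0.969, -0.249, -0.0, 0.0]
contact_force: [0.0, -0.2, -1.6]
clock: 16.95
position: [602.6, -155.0, 109.6]
ee_rot: [0.969, -0.249, -0.0, -0.0]
contact_force: [0.6, -0.6, -2.0]
clock: 17.15
position: [602.7, -155.1, 109.5]
ee_rot: [0.969, -0.249, 0.0, 0.0]
contact_force: [-2.3, 1.5, 3.2]
```

Seated at 109.5. Release, and on to the small round lid (round knob, so the yaw can stay).

```bash
python3 -m pendant '[[0,0,-0.001,0,0,0,0.025],[0,0,0,0,0,0,0.035],[0,0,0,0,0,0,0.06],[0,0,0,0,0,0,0.06],[0,0,-0.02,0,0,0,0.06],[0,0,-0.04,0,0,0,0.06],[0,0,-0.04,0,0,0,0.06],[0,0,-0.025,0,0,0,0.06],[0,0,0,0,0,0,0.06]]' | head -2; python3 plan.py 564.5,180.1,235
```

```text
clock: 18.05
position: [604.9, -155.5, 239.8]
t 18.1 p [ 604.9 -155.5  239.8] yaw -28.8 z [ 0.01  -0.001 -1.   ] w 59.9 gf 0.0 F [-0.4  1.1  0.5] j6 1.06
564.5,180.1,235 tool shift [-197.  -274.7    4. ] turn_z
```

```bash
python3 -m pendant '[[-0.016,-0.021,0,0,0,0,0.06],[-0.025,-0.035,0,0,0,0,0.06],[-0.025,-0.035,0,0,0,0,0.06],[-0.025,-0.035,0,0,0,0,0.06],[-0.025,-0.035,0,0,0,0,0.06],[-0.025,-0.035,0,0,0,0,0.06],[-0.025,-0.035,0,0,0,0,0.06],[-0.018,-0.025,0,0,0,0,0.06],[-0.013,-0.019,0,0,0,0,0.06],[0,0,0,0,0,0,0.06],[0,0,0,0,0,0,0.06]]' | head -2; python3 plan.py 564.5,180.1,43
```

```text
clock: 19.15
position: [562.0, 181.0, 233.7]
t 19.1 p [562.  181.  233.7] yaw -28.8 z [-0.002 -0.001 -1.   ] w 60.0 gf 0.0 F [-0.1 -0.2  0.4] j6 0.48
564.5,180.1,43 tool shift [  2.8  -0.7 190.7] turn_z
```

```bash
python3 -m pendant '[[0.002,0,0.03,0,0,0,0.06],[0,0,0.04,0,0,0,0.06],[0,0,0.04,0,0,0,0.06],[0,0,0.03,0,0,0,0.06],[0,0,0.02,0,0,0,0.06],[0,0,0.015,0,0,0,0.06],[0,0,0.008,0,0,0,0.06],[0,0,0.006,0,0,0,0.06],[0,0,0,0,0,0,0.06]]' ; python3 plan.py 564.5,180.1,43;python3 -m pendant '[[0,0,0,0,0,0,0.045],[0,0,0,0,0,0,0.03],[0,0,0,0,0,0,0.01],[0,0,0,0,0,0,0],[0,0,0,0,0,0,0],[0,0,0,0,0,0,0]]'
```

```text
clock: 20.05
position: [564.2, 179.2, 45.3]
ee_rot: [0.968, -0.249, -0.0, 0.0]
contact_force: [0.1, 0.4, 0.7]
gripper_width: 59.9
grasp_force: 0.0
t 20.1 p [564.2 179.2  45.3] yaw -28.9 z [-0.001 -0.    -1.   ] w 59.9 gf 0.0 F [0.1 0.4 0.7] j6 0.49
564.5,180.1,43 tool shift [-0.1 -0.9  2.3] turn_z 
clock: 20.65
position: [565.0, 180.4, 46.9]
ee_rot: [0.969, -0.248, 0.001, -0.001]
contact_force: [-0.3, 0.5, 5.8]
gripper_width: 24.6
grasp_force: 59.0
```

```bash
python3 -m pendant '[[0,0,-0.005,0,0,0,0],[0,0,-0.015,0,0,0,0],[0,0,-0.03,0,0,0,0],[0,0,-0.04,0,0,0,0],[0,0,-0.04,0,0,0,0],[0,0,-0.04,0,0,0,0],[0,0,-0.02,0,0,0,0],[0,0,0,0,0,0,0],[0,0,0,0,0,0,0]]' ; python3 plan.py 457,-168.5,235
```

```text
clock: 21.55
position: [563.5, 179.7, 235.0]
ee_rot: [0.969, -0.249, -0.001, 0.0]
contact_force: [0.8, -0.1, -0.9]
gripper_width: 25.0
grasp_force: 59.0
t 21.6 p [563.5 179.7 235. ] yaw -28.8 z [-0.001  0.    -1.   ] w 25.0 gf 59.0 F [ 0.8 -0.1 -0.9] j6 0.49
457,-168.5,235 tool shift [ 74.6 356.4   0. ] turn_z
```

```bash
python3 -m pendant '[[0.005,0.02,0,0,0,0,0],[0.008,0.04,0,0,0,0,0],[0.009,0.043,0,0,0,0,0],[0.009,0.043,0,0,0,0,0],[0.009,0.043,0,0,0,0,0],[0.009,0.043,0,0,0,0,0],[0.009,0.043,0,0,0,0,0],[0.008,0.04,0,0,0,0,0],[0.006,0.026,0,0,0,0,0],[0.002,0.015,0,0,0,0,0],[0,0,0,0,0,0,0],[0,0,0,0,0,0,0]]' | head -2; python3 plan.py 457,-168.5,130
python3 - <<'E'
from look import *
p=arm.read_state()['position'];ims=[]
for n,z in(('side',60),('top',100)):
    d=snap(n,n+'7'); u,v=[int(x) for x in proj(d,p+[0,0,-z])]; print(n,p,u,v)
    ims.append(cv2.resize(np.ascontiguousarray(d['image'][v-50:v+50,u-35:u+35,::-1]),None,fx=5.6,fy=5.6,interpolation=cv2.INTER_CUBIC))
cv2.imwrite('pics/s7.png',np.hstack(ims))
E
```

```text
clock: 22.75
position: [456.5, -168.0, 234.4]
t 22.8 p [ 456.5 -168.   234.4] yaw -28.9 z [-0.003  0.    -1.   ] w 24.5 gf 59.1 F [ 0.4  0.2 -1. ] j6 1.09
457,-168.5,130 tool shift [1.000e+00 1.000e-01 1.044e+02] turn_z 
side [ 456.47345617 -167.98944094  234.44293903] 290 163
top [ 456.47345617 -167.98944094  234.44293903] 292 182
```

View pics/s7.png

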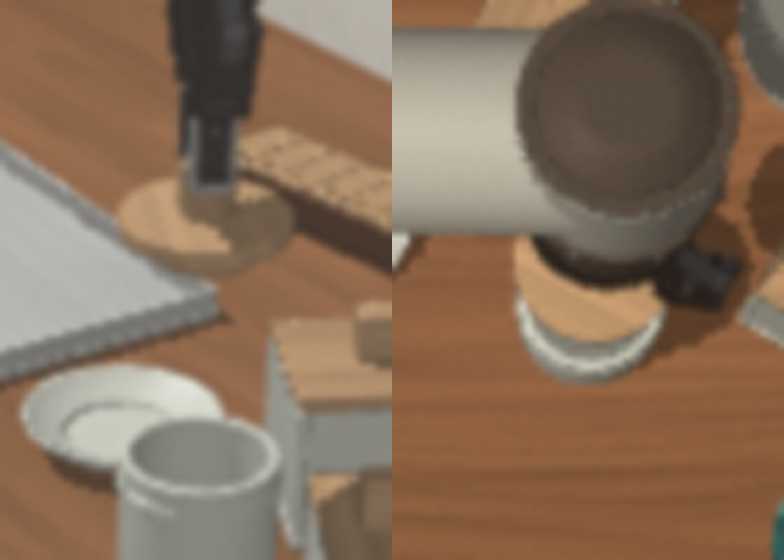

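```bash
python3 - <<'E'
from look import *
d=load('top7'); print(atz(d,292.2,192.5,213)+[41,0,0])
E
python3 -m pendant '[[0.001,0,0.02,0,0,0,0],[0,0,0.03,0,0,0,0],[0,0,0.03,0,0,0,0],[0,0,0.015,0,0,0,0],[0,0,0.003,0,0,0,0],[0,0,0,0,0,0,0]]';python3 plan.py 457,-168.5,115
```

```text
[ 457.33644691 -164.13106144  213.        ]
clock: 23.45
position: [458.7, -167.7, 137.5]
ee_rot: [0.969, -0.248, -0.0, 0.0]
contact_force: [0.3, -0.0, -0.6]
gripper_width: 24.2
grasp_force: 59.1
t 23.4 p [ 458.7 -167.7  137.5] yaw -28.7 z [-0.001 -0.    -1.   ] w 24.2 gf 59.1 F [ 0.3 -0.  -0.6] j6 1.09
457,-168.5,115 tool shift [-1.1  1.5 22.5] turn_z
```

```bash
python3 -m pendant '[[0,0.002,0.003,0,0,0,0],[0,0,0.003,0,0,0,0],[0,0,0.003,0,0,0,0],[0,0,0.003,0,0,0,0],[0,0,0,0,0,0,0]]'|head -4; python3 -m pendant '[[0,0,0.003,0,0,0,0],[0,0,0.002,0,0,0,0],[0,0,0.002,0,0,0,0],[0,0,0,0,0,0,0]]'|head -4; python3 -m pendant '[[0,0,0.001,0,0,0,0],[0,0,0,0,0,0,0]]'|head -4
```

```text
clock: 23.95
position: [457.2, -169.9, 125.4]
ee_rot: [0.969, -0.249, -0.0, 0.0]
contact_force: [-0.2, -0.4, -0.9]
clock: 24.35
position: [457.3, -169.9, 118.4]
ee_rot: [0.969, -0.249, -0.0, 0.0]
contact_force: [0.7, -0.8, -0.1]
clock: 24.55
position: [457.5, -169.9, 117.6]
ee_rot: [0.969, -0.249, -0.0, 0.0]
contact_force: [-0.4, -0.3, -0.1]
```

```bash
for i in 1; do python3 -m pendant '[[0,0,0.001,0,0,0,0],[0,0,0,0,0,0,0]]'|head -4;python3 -m pendant '[[0,0,0.001,0,0,0,0],[0,0,0,0,0,0,0]]'|head -4;python3 -m pendant '[[0,0,0.001,0,0,0,0],[0,0,0,0,0,0,0]]'|head -4; done
```

```text
clock: 24.75
position: [457.7, -170.0, 117.0]
ee_rot: [0.969, -0.249, 0.0, 0.0]
contact_force: [-0.4, -0.5, 0.5]
clock: 24.95
position: [457.8, -170.0, 116.8]
ee_rot: [0.969, -0.248, 0.0, 0.0]
contact_force: [-1.6, 1.6, 7.1]
clock: 25.15
position: [458.0, -170.2, 116.8]
ee_rot: [0.969, -0.248, 0.001, 0.0]
contact_force: [-3.1, 2.3, 13.0]
```

Contact at 116.8, matching the expected seat (46.9−3+73). Release, then the large lid.

```bash
python3 -m pendant '[[0,0,-0.002,0,0,0,0.03],[0,0,0,0,0,0,0.045],[0,0,0,0,0,0,0.06],[0,0,0,0,0,0,0.06],[0,0,-0.02,0,0,0,0.06],[0,0,-0.04,0,0,0,0.06],[0,0,-0.04,0,0,0,0.06],[0,0,-0.018,0,0,0,0.06],[0,0,0,0,0,0,0.06]]' | head -2; python3 plan.py 579,341,235
```

```text
clock: 26.05
position: [459.2, -170.2, 237.7]
t 26.1 p [ 459.2 -170.2  237.7] yaw -28.8 z [ 0.007 -0.001 -1.   ] w 59.6 gf 0.0 F [-0.   1.3 -0.3] j6 1.09
579,341,235 tool shift [-141.1 -505.7    3.1] turn_z
```

```bash
python3 -m pendant '[[-0.006,-0.022,0,0,0,0,0.06],[-0.012,-0.043,0,0,0,0,0.06],[-0.013,-0.046,0,0,0,0,0.06],[-0.013,-0.046,0,0,0,0,0.06],[-0.013,-0.046,0,0,0,0,0.06],[-0.013,-0.046,0,0,0,0,0.06],[-0.013,-0.046,0,0,0,0,0.06],[-0.013,-0.046,0,0,0,0,0.06],[-0.013,-0.046,0,0,0,0,0.06],[-0.013,-0.046,0,0,0,0,0.06],[-0.012,-0.043,0,0,0,0,0.06],[-0.007,-0.03,0,0,0,0,0.06]]' | head -2; python3 -m pendant '[[0,0,0.02,0,0,0,0.06],[0,0,0.04,0,0,0,0.06],[0,0,0.04,0,0,0,0.06],[0,0,0.02,0,0,0,0.06],[0,0,0,0,0,0,0.06],[0,0,0,0,0,0,0.06]]'|head -2;  python3 plan.py 579,341,45
```

```text
clock: 27.25
position: [577.2, 344.0, 231.9]
clock: 27.85
position: [577.8, 341.2, 113.9]
t 27.9 p [577.8 341.2 113.9] yaw -28.8 z [-0.001 -0.001 -1.   ] w 59.9 gf 0.0 F [-0.1  0.4  0.3] j6 0.29
579,341,45 tool shift [ 1.1 -0.5 68.9] turn_z
```

```bash
python3 -m pendant '[[0.001,0,0.025,0,0,0,0.06],[0,0,0.02,0,0,0,0.06],[0,0,0.012,0,0,0,0.06],[0,0,0.007,0,0,0,0.06],[0,0,0.004,0,0,0,0.06],[0,0,0,0,0,0,0.06]]' ; python3 -m pendant '[[0,0,0,0,0,0,0.045],[0,0,0,0,0,0,0.03],[0,0,0,0,0,0,0.01],[0,0,0,0,0,0,0],[0,0,0,0,0,0,0],[0,0,0,0,0,0,0]]'
```

```text
clock: 28.45
position: [578.9, 341.1, 47.1]
ee_rot: [0.969, -0.249, 0.0, -0.0]
contact_force: [-0.2, 0.1, 0.5]
gripper_width: 59.9
grasp_force: 0.0
clock: 29.05
position: [579.1, 341.3, 48.0]
ee_rot: [0.969, -0.249, 0.001, -0.001]
contact_force: [-0.7, -0.2, 6.2]
gripper_width: 24.4
grasp_force: 58.8
```

```bash
python3 -m pendant '[[0,0,-0.005,0,0,0,0],[0,0,-0.015,0,0,0,0],[0,0,-0.03,0,0,0,0],[0,0,-0.04,0,0,0,0],[0,0,-0.04,0,0,0,0],[0,0,-0.04,0,0,0,0],[0,0,-0.02,0,0,0,0],[0,0,0,0,0,0,0],[0,0,0,0,0,0,0]]' ; python3 plan.py 618.6,-311.7,235
```

```text
clock: 29.95
position: [578.0, 340.7, 236.6]
ee_rot: [0.969, -0.249, -0.0, -0.0]
contact_force: [0.7, -0.4, -2.3]
gripper_width: 24.6
grasp_force: 59.0
t 29.9 p [578.  340.7 236.6] yaw -28.8 z [-0.001  0.    -1.   ] w 24.6 gf 59.0 F [ 0.7 -0.4 -2.3] j6 0.3
618.6,-311.7,235 tool shift [350.1 552.    1.2] turn_z
```

```bash
python3 -m pendant '[[0.012,0.019,0,0,0,0,0],[0.02,0.032,0,0,0,0,0],[0.024,0.037,0,0,0,0,0],[0.024,0.037,0,0,0,0,0],[0.024,0.037,0,0,0,0,0],[0.024,0.037,0,0,0,0,0],[0.024,0.037,0,0,0,0,0],[0.024,0.037,0,0,0,0,0],[0.024,0.037,0,0,0,0,0],[0.024,0.037,0,0,0,0,0],[0.024,0.037,0,0,0,0,0],[0.024,0.037,0,0,0,0,0]]'|head -2; python3 -m pendant '[[0.024,0.037,0,0,0,0,0],[0.024,0.037,0,0,0,0,0],[0.021,0.038,0,0,0,0,0],[0.013,0.022,0,0,0,0,0],[0,0,0,0,0,0,0],[0,0,0,0,0,0,0],[0,0,0,0,0,0,0]]'|head -2;python3 plan.py 618.6,-311.7,175
python3 - <<'E'
from look import *
p=arm.read_state()['position'];ims=[]
for n,z in(('side',60),('top',100)):
    d=snap(n,n+'8'); u,v=[int(x) for x in proj(d,p+[0,0,-z])]; print(n,p,u,v)
    ims.append(cv2.resize(np.ascontiguousarray(d['image'][v-50:v+50,u-35:u+35,::-1]),None,fx=5.6,fy=5.6,interpolation=cv2.INTER_CUBIC))
cv2.imwrite('pics/s8.png',np.hstack(ims))
E
```

```text
clock: 31.15
position: [612.5, -161.4, 234.6]
clock: 31.85
position: [620.8, -315.2, 235.7]
t 31.9 p [ 620.8 -315.2  235.7] yaw -28.8 z [-0.002  0.001 -1.   ] w 24.2 gf 59.0 F [ 0.6 -0.6 -0.9] j6 1.31
618.6,-311.7,175 tool shift [-3.5 -2.  60.7] turn_z 
side [ 620.82949567 -315.20121403  235.65102384] 375 167
top [ 620.82949567 -315.20121403  235.65102384] 342 126
```

View pics/s8.png

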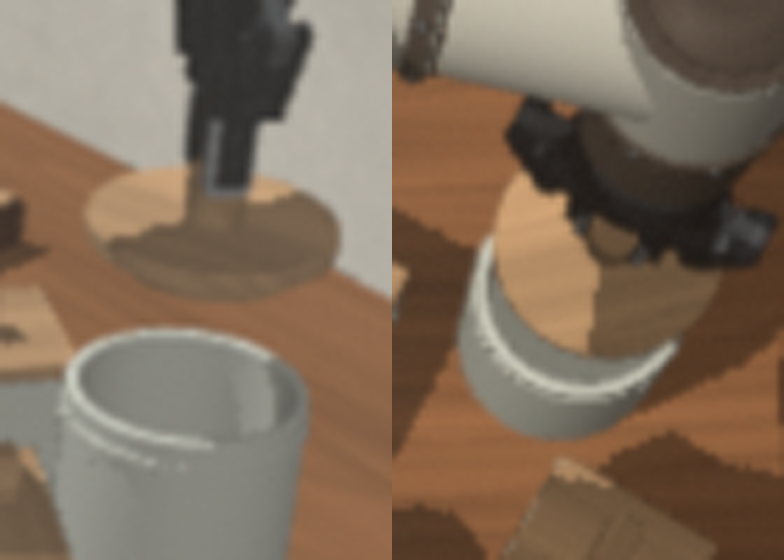

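```bash
python3 - <<'E'
from look import *
d=load('top8'); print(atz(d,345.1,139.5,213)+[58,0,0])
E
python3 -m pendant '[[-0.0035,-0.002,0.02,0,0,0,0],[0,0,0.025,0,0,0,0],[0,0,0.012,0,0,0,0],[0,0,0,0,0,0,0],[0,0,0,0,0,0,0]]'|head -2;python3 plan.py 618.6,-311.7,158
```

```text
[ 620.87893952 -312.4380294   213.        ]
clock: 32.45
position: [619.9, -312.4, 180.6]
t 32.5 p [ 619.9 -312.4  180.6] yaw -28.7 z [ 0.001 -0.001 -1.   ] w 24.4 gf 59.0 F [ 0.3 -0.4  0.7] j6 1.3
618.6,-311.7,158 tool shift [-1.5 -0.  22.6] turn_z
```

```bash
python3 -m pendant '[[-0.001,0,0.004,0,0,0,0],[0,0,0.004,0,0,0,0],[0,0,0.003,0,0,0,0],[0,0,0,0,0,0,0]]'|head -4; python3 -m pendant '[[0,0,0.003,0,0,0,0],[0,0,0.002,0,0,0,0],[0,0,0.002,0,0,0,0],[0,0,0,0,0,0,0]]'|head -4; python3 -m pendant '[[0,0,0.002,0,0,0,0],[0,0,0.001,0,0,0,0],[0,0,0,0,0,0,0]]'|head -4
```

```text
clock: 32.85
position: [618.1, -312.0, 168.2]
ee_rot: [0.969, -0.249, -0.0, -0.0]
contact_force: [-0.3, -0.5, -1.3]
clock: 33.25
position: [618.2, -312.0, 161.2]
ee_rot: [0.969, -0.249, -0.0, -0.0]
contact_force: [-0.4, 0.0, -1.0]
clock: 33.55
position: [618.3, -312.0, 158.5]
ee_rot: [0.969, -0.249, -0.0, -0.0]
contact_force: [0.3, -0.3, -0.6]
```

```bash
python3 -m pendant '[[0,0,0.001,0,0,0,0],[0,0,0,0,0,0,0]]'|head -4;python3 -m pendant '[[0,0,0.001,0,0,0,0],[0,0,0,0,0,0,0]]'|head -4
```

```text
clock: 33.75
position: [618.5, -312.2, 158.1]
ee_rot: [0.969, -0.249, 0.0, 0.0]
contact_force: [-0.8, -0.0, 0.1]
clock: 33.95
position: [618.5, -312.2, 158.0]
ee_rot: [0.969, -0.249, 0.001, 0.0]
contact_force: [-1.7, 1.0, 5.0]
```

Seated at 158.0 as predicted. Release, rise, move clear toward +y, and check everything.

```bash
python3 -m pendant '[[0,0,-0.001,0,0,0,0.03],[0,0,0,0,0,0,0.045],[0,0,0,0,0,0,0.06],[0,0,0,0,0,0,0.06],[0,0,-0.02,0,0,0,0.06],[0,0,-0.03,0,0,0,0.06],[0,0,-0.03,0,0,0,0.06],[0,0,0,0,0,0,0.06]]' | head -2; python3 -m pendant '[[-0.012,-0.025,0,0,0,0,0.06],[-0.018,-0.04,0,0,0,0,0.06],[-0.018,-0.04,0,0,0,0,0.06],[-0.018,-0.04,0,0,0,0,0.06],[-0.018,-0.04,0,0,0,0,0.06],[-0.018,-0.04,0,0,0,0,0.06],[-0.018,-0.04,0,0,0,0,0.06],[-0.018,-0.04,0,0,0,0,0.06],[-0.018,-0.04,0,0,0,0,0.06],[-0.018,-0.04,0,0,0,0,0.06],[-0.012,-0.025,0,0,0,0,0.06],[0,0,0,0,0,0,0.06]]' | head -2
python3 - <<'E'
from look import *
a=snap('top','top9')['image'][95:235,225:375,::-1];b=snap('side','side9')['image'][130:260,250:400,::-1]
r=lambda i:cv2.resize(np.ascontiguousarray(i),(400,int(400*i.shape[0]/i.shape[1])),interpolation=cv2.INTER_CUBIC)[:346]
cv2.imwrite('pics/s9.png',np.hstack([r(a),r(b)]))
E
```

```text
clock: 34.75
position: [620.6, -313.3, 243.5]
clock: 35.95
position: [652.8, 140.6, 236.5]
```

View pics/s9.png

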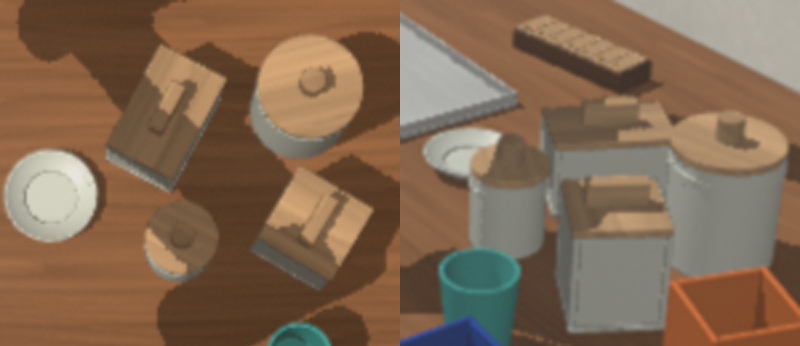

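All four lids sit flat and centred on their canisters, and the saucer and cup are where they were. I'm handing the job in.

```bash
python3 -c "
from bench import arm; print(arm.job_done())"
```

```text
the job is handed in; nothing more can be done
None
```

All four lids are seated flat on their own canisters, the saucer and cup look unmoved in the last pictures, and I handed the job in at about 36 s; the hand-in returned no verdict.

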